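# Open the wide air gate half-way on the electrical lab bench

## Task

Two air ports stand on the bench, each shut off by a stiff sliding gate with an upright black handle. On the port with the wide round mouth, pull the gate out towards the robot until it stands 40 mm open, then let go of it; leave the gate of the narrow port shut.

Things in the scene. Friction and masses are not known exactly. Their poses are not given: they have to be found in the camera images.
- wide_gate (a joint): opening of the wide port's gate, m: 0 shut, 0.085 at its stop; starts 0 to 0.012, stays where left, needs about 8 N. A 4 mm steel blade, 96 mm wide, top 50 mm above the bench, comes out of the frame's front face; face to handle gap is 40 mm shut, 80 mm when 40 mm open. A thin black line on the blade is then level with that face.
- wide_handle (a point): grip point of the wide gate's handle, 85 mm above the bench; moves with the gate. Upright black plate at the blade's outer end: 14 mm thick (point x), 40 mm wide (point y), from 50 to 105 mm above the bench. The gate opens along the point's -x, level, about towards the robot. Port: grey plinth 120 x 116 mm, frame top 58 mm high, collar of 80 mm bore, top 74 mm high, its axis 107 mm along +x when shut.
- narrow_gate (a joint): opening of the narrow port's gate, m: 0 = shut, as it starts. The port has the same form, heights and stiffness, but its plinth is 120 x 76 mm, its collar 44 mm in bore and its blade 56 mm wide.
- narrow_handle (a point): the same point on the narrow gate's handle, a black plate of the same size and heights; axes alike.
Mind the look-alikes: they are no part of the job. Leave any green or purple look-alike of the part that bears wide_gate alone.

How it is judged:
By the outcome, as a careful person would: the job done as asked, in the order asked, and still so for the second after the job is handed in, with the robot touching nothing.
It also fails if it takes over 35 s, if anything falls off the work surface, if the arm or the gripper's body presses on something with over 40 N, if the wrist force passes 120 N, or if a joint passes its speed limit or range.

## Robot

A 7-joint arm with a two-finger parallel gripper is mounted at the origin on the work surface. World frame = base frame: x ahead of the robot, y to its left, z up, the work surface at z = 0. Lengths are in m, angles in rad, forces in N, time in s.
With the tool pointing down it reaches from about 0.35 to 0.9 m from the base axis. Payload 8.1 kg.
Tool frame: the origin (TCP) lies midway between the tips of the shut fingers; the grasp point (between the pads) lies arm.grip_point_offset behind it (arm.grip_point_offset is the distance from the TCP to the grasp point, in m); y points along the fingers, z is the direction in which the jaws open and shut, and the axes are right-handed (so a half turn about y gives the same grasp; the last joint's range is limited). The gripper opens to 92 mm and grips with 3 to 60 N. Pads are 19 mm wide; open, the fingers measure 130 mm over their backs; the gripper's body (75 mm by 190 mm) begins 47 mm behind the grasp point.
Start: joints at [-1.357, 0.434, 0.025, 1.573, -0.012, 1.134, -0.075], TCP at [0.195, 0.594, 0.227] pointing down, gripper open.
Joint ranges: [-2.62, 2.62], [-0.44, 2.09], [-1.27, 1.32], [0.08, 2.57], [-1.32, 4.46], [0.12, 2], [-2.74, 2.74]. Speed limits (rad/s): [2.22, 2.22, 3.01, 3.01, 3.14, 3.14, 3.14].

## Interface

Orientations are given as a rotation vector (axis times angle).
In Python, from cell import arm, get_image, camera_info gives the robot as it stands.
- The arm moves only by the tool carry_out, never from a script. Its argument "steps" is one flat list of numbers, 5 for each row, row after row: the opening, from 0 (shut) to 1 (fully open), then the shift along the world's x, y, z in units of 0.1 m (1.0 is 0.1 m), then the turn about the world's z in units of 45 degrees (1.0 is 45 degrees). In form: [hand, dx, dy, dz, spin, hand, dx, dy, dz, spin, ...]. A call has 1 to 12 rows; each row is the pose to reach, as a shift and turn from the pose commanded when the call began; what a row does not reach only later rows make up. A row lasts 1/10 s, in which the tool goes at most 50 mm and 8.59 degrees, less where a joint would pass 70% of its speed; a pose out of reach is approached as far as the arm can. A call with a number of a shift or a turn outside -1 to 1 is refused whole. A call with a gripper value outside its range is refused whole. The fingers move at their own pace and stop on an object; "grip_force" is the grip in N (left out, the last holds). Time passes only in rows, so rows that repeat a pose let the fingers close. It gives the time, the measured TCP pose, the force and the opening at its end, in the units of the state.
- arm.observe(): the state, without advancing time (a new reading comes with each control period).
- get_image(name): name is "side" or "top" or "wrist"; returns (picture, depth): 400x640x3 uint8, red, green, blue; 400x640 float32, m along the optical axis (not along the pixel's ray), 0 where there is no reading.
- camera_info(name): a dict with "fovy" (degrees; the focal length in pixels is half the picture's height over the tangent of half this angle, whatever the lens; pixels are square), "cx", "cy" (the principal point, pixels), "dist_coeffs" ([k1, k2, p1, p2, k3] as OpenCV has them; the pictures are not rectified), "R" (3x3) and "t" (3): a world point X has camera coordinates R X + t; the wrist camera has in their place "tool_from_camera" (4x4, takes a point from camera to tool coordinates, whose origin is the TCP and whose axes are the tool frame's). Camera axes: x right, y down, z forward; pixel columns grow to the right and rows downward; lengths in m; the calibration is good to about 2 mm. A picture is of the moment at which its call begins: read the wrist's pose just before it. camera_info takes no time and is no camera call.
- arm.sign_off(): hands the job in, once; it reports no verdict.
The state is a dict: "clock": time; "joints": joint angles; "dq": joint speeds; "joint_efforts": joint torques, N m; "position": TCP position; "ee_rot": TCP orientation; "force": force on the tool from outside, world axes, zero at the start; "ft_torque": the same for the moment, N m; "width": opening from 0.0 (shut) to 1.0 (fully open).
Only numpy, scipy, OpenCV 4.12 (cv2) and the standard library are available. Lean on these libraries where they do the work, as an engineer would, in place of code of your own. Each camera call takes 0.05 s, during which the arm holds its last target. There are 200 camera calls.

## Working session

There is one attempt and no reset: what is moved stays moved. The work goes in short steps, Python scripts to look and compute and a tool call to move; the robot and the scene stay as the last step left them, time stands still between calls to the robot, and variables do not carry over. Pictures are saved under pics/ and viewed, about 8 in all and at most 12, crops included, and the job is handed in when it is done.

Besides the shell and the picture viewer there is one more tool, called after ">>>" in YAML: its name, and indented under it one key for each argument. carry_out: Moves the arm, as the interface text tells. Shifts and turns lie within -1 to 1; 1 stands for 0.1 m of shift or 45 degrees of turn. Its arguments: {"type":"object","properties":{"steps":{"type":"array","items":{"type":"number"}},"grip_force":{"type":"number"}},"required":["steps"]}

```bash
mkdir -p pics; cat > h.py <<'E'
import numpy as np, cv2
from cell import arm, get_image, camera_info
from scipy.spatial.transform import Rotation as Ro
def cam(n):
    c=camera_info(n); f=200/np.tan(np.radians(c["fovy"])/2)
    K=np.array([[f,0,c["cx"]],[0,f,c["cy"]],[0,0,1]]); return c,K,np.array(c["dist_coeffs"],float)
def pose(n,s=None):
    """returns R,t with Xworld = R Xc + t"""
    c=camera_info(n)
    if n!="wrist":
        R=np.array(c["R"]);return R.T,-R.T@np.array(c["t"])
    s=s or arm.observe(); T=np.array(c["tool_from_camera"]); Rt=Ro.from_rotvec(s["ee_rot"]).as_matrix()
    return Rt@T[:3,:3], Rt@T[:3,3]+np.array(s["position"])
def rays(n,uv):
    c,K,d=cam(n); p=cv2.undistortPoints(np.array(uv,float).reshape(-1,1,2),K,d).reshape(-1,2)
    return np.c_[p,np.ones(len(p))]
def at_z(n,uv,z,s=None):
    R,t=pose(n,s); r=rays(n,uv)@R.T; return t+r*((z-t[2])/r[:,2])[:,None]
def at_d(n,uv,dep,s=None):
    R,t=pose(n,s); return (rays(n,uv)*np.array([dep[int(round(v)),int(round(u))] for u,v in uv])[:,None])@R.T+t
E
python3 - <<'E'
from h import *
s=arm.observe();print(s, arm.grip_point_offset); print(Ro.from_rotvec(s["ee_rot"]).as_matrix().round(3))
for n in ("top","side"):
    im,d=get_image(n);np.save(f"{n}.npy",d);cv2.imwrite(f"pics/{n}0.png",im[:,:,::-1])
    print(n,pose(n)[1])
E
```

```text
{'clock': 0.0, 'joints': array([-1.35659839,  0.43523883,  0.02495043,  1.5741108 , -0.01157547,
        1.13398623, -0.07508737]), 'dq': array([ 0.00215785,  0.00076551, -0.00122878, -0.00085534, -0.00205785,
        0.00012541,  0.00074564]), 'joint_efforts': array([ 4.69624938e-04, -6.67867184e+01,  9.85097140e-01, -3.14454746e+01,
       -6.05260301e-02,  4.29713249e-02,  1.42362846e-04]), 'position': array([0.19459273, 0.59339092, 0.22592957]), 'ee_rot': array([-1.55805591,  0.24877449, -0.24862473]), 'force': array([ 0.04108927,  1.51460124, -0.93351152]), 'ft_torque': array([-0.015607  ,  0.02685253, -0.01547082]), 'width': 1.000175427995152} 0.0188
[[ 0.95  -0.     0.312]
 [-0.312 -0.002  0.95 ]
 [ 0.    -1.    -0.002]]
top [ 0.42181963 -0.00151645  1.16077354]
side [0.31964694 0.54518841 0.77773535]
```

View pics/top0.png

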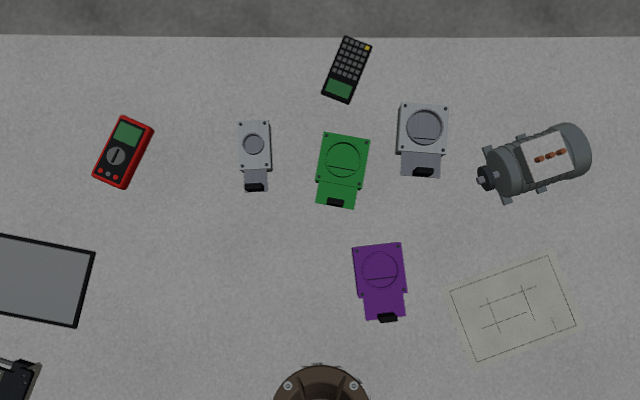

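View pics/side0.png

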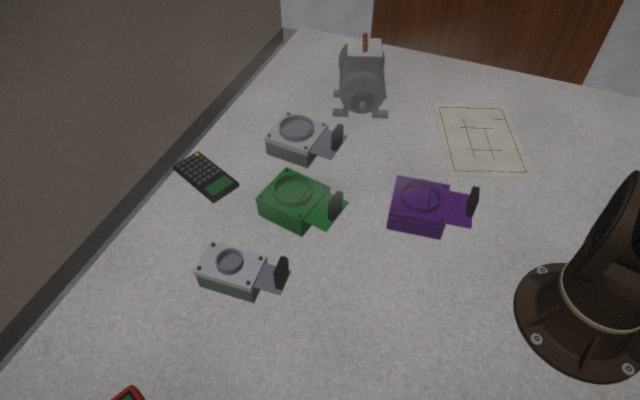

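The top view shows the grey wide port at about (424,127) with its handle at (423,172). The grey narrow port is at (254,144), and the green and purple look-alikes sit next to the wide one. Next I'll measure from an enlarged crop.

```bash
python3 - <<'E'
from h import *
im=cv2.imread("pics/top0.png");c=im[95:190,385:465];cv2.imwrite("pics/c1.png",cv2.resize(c,None,fx=6,fy=6,interpolation=cv2.INTER_CUBIC))
d=np.load("top.npy")
# heights map of the region
v,u=np.mgrid[95:190,385:465];uv=np.c_[u.ravel(),v.ravel()]
P=at_d("top",uv,d);g=im[uv[:,1],uv[:,0]].max(1)
m=(P[:,2]>.09)&(P[:,2]<.12);print("handle top",m.sum(),P[m].mean(0),P[m].min(0),P[m].max(0))
m=(P[:,2]>.068)&(P[:,2]<.08);print("collar",m.sum(),P[m].mean(0))
q=P[m][:,:2];A=np.c_[2*q,np.ones(len(q))];s=np.linalg.lstsq(A,(q**2).sum(1),rcond=None)[0];print("circle",s[:2],np.sqrt(s[2]+s[0]**2+s[1]**2))
m=(P[:,2]>.053)&(P[:,2]<.064);print("frame",m.sum());print(cv2.minAreaRect((P[m][:,:2]*1000).astype(np.float32)))
m=(P[:,2]>.044)&(P[:,2]<.053)&(P[:,0]<.7);print("blade",m.sum());print(cv2.minAreaRect((P[m][:,:2]*1000).astype(np.float32)),P[m].mean(0))
E
```

```text
handle top 124 [ 0.58516194 -0.23938915  0.10345985] [ 0.57779793 -0.25954028  0.09012515] [ 0.59357643 -0.22034598  0.11075487]
collar 245 [ 0.687511   -0.24801069  0.07357141]
circle [ 0.66926304 -0.24778177] 0.05371402762288102
frame 1530
((668.2647705078125, -247.3544464111328), (116.53112030029297, 179.1085205078125), 85.45098114013672)
blade 1013
((640.1298828125, -244.068603515625), (113.05545043945312, 123.50846099853516), 87.31976318359375) [ 0.63618888 -0.24461432  0.05012955]
```

View pics/c1.png

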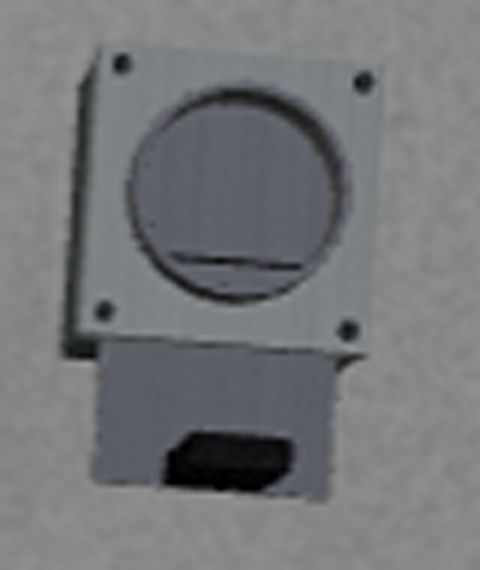

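The crop shows the gate nearly shut, with the frame screws at (122,64), (363,82), (104,310) and (348,330). The frame's front edge runs from (80,332) to (365,355), and the handle top spans roughly (185–295, 432–462).

```bash
python3 - <<'E'
from h import *
f=lambda L:[(385+(x-2.5)/6,95+(y-2.5)/6) for x,y in L]
S=at_z("top",f([(122,64),(363,82),(104,310),(348,330)]),.058);print(S.round(4))
for a,b in((0,2),(1,3)):
  w=S[a]-S[b];print("yaw x",np.degrees(np.arctan2(w[1],w[0])))
for a,b in((1,0),(3,2)):
  w=S[b]-S[a];print("yaw y",np.degrees(np.arctan2(-w[0],w[1])),np.linalg.norm(w))
print("screw centre",S.mean(0))
E_=at_z("top",f([(80,332),(365,355)]),.058);print("front edge",E_.round(4))
d=np.load("top.npy");v,u=np.mgrid[95:190,385:465];uv=np.c_[u.ravel(),v.ravel()];P=at_d("top",uv,d)
m=(P[:,2]>.102)&(P[:,2]<.109);print("handle",m.sum(),P[m].mean(0),cv2.minAreaRect((P[m][:,:2]*1000).astype(np.float32)))
B=at_z("top",f([(92,484),(328,502)]),.05);print("blade outer",B.round(4))
s=arm.observe();R=Ro.from_rotvec(s["ee_rot"]).as_matrix();print("jaw axis",np.degrees(np.arctan2(R[1,2],R[0,2])))
E
```

```text
[[ 0.7523 -0.2049  0.058 ]
 [ 0.7448 -0.3024  0.058 ]
 [ 0.6512 -0.1963  0.058 ]
 [ 0.6431 -0.2943  0.058 ]]
yaw x -4.850003906880739
yaw x -4.521414080923486
yaw y -4.407004174560145 0.09775094339815227
yaw y -4.764073012882195 0.09833355732651552
screw centre [ 0.69786042 -0.24950113  0.058     ]
front edge [[ 0.6422 -0.1866  0.058 ]
 [ 0.6329 -0.301   0.058 ]]
handle 90 [ 0.58588193 -0.24085935  0.10531569] ((586.2621459960938, -240.47889709472656), (38.1204833984375, 14.33674430847168), 89.69477844238281)
blade outer [[ 0.5817 -0.192   0.05  ]
 [ 0.5744 -0.287   0.05  ]]
jaw axis 71.84283109857277
```

The measurements agree: screw spacing 98 mm, handle 38×14 mm with its top at 105 mm, and yaw −4.65°. The gate is about 5 mm open now, with the handle at (0.586, −0.2405). The target is (0.5513, −0.2376). I'll travel at height, then grip across the handle's 40 mm width.

>>> carry_out:
  steps: [1, 0.2, -0.45, 0, 0.15, 1, 0.43, -0.93, 0, 0.3, 1, 0.43, -0.93, 0, 0.3]
  grip_force: 40

```text
clock: 0.4
position: [0.2418, 0.4948, 0.2263]
ee_rot: [-1.574, 0.064, -0.067]
force: [0.2, 0.7, -0.1]
width: 1.001
```

>>> carry_out:
  steps: [1, 0.2, -0.45, 0, 0, 1, 0.43, -0.93, 0, 0, 1, 0.43, -0.93, 0, 0]

```text
clock: 0.7
position: [0.2839, 0.4021, 0.2265]
ee_rot: [-1.573, 0.069, -0.071]
force: [0.5, 1.2, 0.2]
width: 0.998
```

>>> carry_out:
  steps: [1, 0.2, -0.45, 0, 0, 1, 0.43, -0.93, 0, 0, 1, 0.43, -0.93, 0, 0]

```text
clock: 1.0
position: [0.3262, 0.3096, 0.2266]
ee_rot: [-1.572, 0.07, -0.071]
force: [-0.2, 0.8, 0.6]
width: 1.001
```

>>> carry_out:
  steps: [1, 0.2, -0.45, 0, 0, 1, 0.43, -0.93, 0, 0, 1, 0.43, -0.93, 0, 0]

```text
clock: 1.3
position: [0.3689, 0.2171, 0.2268]
ee_rot: [-1.571, 0.07, -0.071]
force: [-0.6, 0.9, 0.3]
width: 1.001
```

>>> carry_out:
  steps: [1, 0.2, -0.45, 0, 0, 1, 0.43, -0.93, 0, 0, 1, 0.43, -0.93, 0, 0]

```text
clock: 1.6
position: [0.4119, 0.1243, 0.227]
ee_rot: [-1.571, 0.069, -0.071]
force: [0.1, -0.2, 0.5]
width: 1.006
```

>>> carry_out:
  steps: [1, 0.2, -0.45, 0, 0, 1, 0.43, -0.93, 0, 0, 1, 0.43, -0.93, 0, 0]

```text
clock: 1.9
position: [0.455, 0.0312, 0.2271]
ee_rot: [-1.572, 0.068, -0.071]
force: [0.2, 0.0, -0.5]
width: 1.001
```

>>> carry_out:
  steps: [1, 0.2, -0.45, 0, 0, 1, 0.43, -0.93, 0, 0, 1, 0.43, -0.93, 0, 0, 1, 0.43, -0.93, 0, 0]

```text
clock: 2.3
position: [0.4963, -0.0573, 0.2264]
ee_rot: [-1.57, 0.066, -0.066]
force: [-0.7, 0.6, 0.2]
width: 1.0
```

>>> carry_out:
  steps: [1, 0.22, -0.45, 0, 0, 1, 0.45, -0.92, 0, 0, 1, 0.45, -0.92, 0, 0]

```text
clock: 2.6
position: [0.5423, -0.153, 0.2267]
ee_rot: [-1.573, 0.066, -0.068]
force: [0.3, 0.9, -0.2]
width: 0.999
```

>>> carry_out:
  steps: [1, 0.22, -0.45, 0, 0, 1, 0.45, -0.91, 0, 0, 1, 0.45, -0.91, 0, 0, 1, 0.45, -0.91, 0, 0, 1, 0.45, -0.91, 0, 0]

```text
clock: 3.1
position: [0.586, -0.2371, 0.2263]
ee_rot: [-1.568, 0.063, -0.061]
force: [-0.2, 0.5, -0.8]
width: 1.004
```

```bash
python3 - <<'E'
from h import *
s=arm.observe();im,d=get_image("wrist");cv2.imwrite("pics/w1.png",im[:,:,::-1])
R=Ro.from_rotvec(s["ee_rot"]).as_matrix();print(s["position"],np.degrees(np.arctan2(R[1,2],R[0,2])),R[:,1],s["joints"])
v,u=np.mgrid[0:400,0:640];uv=np.c_[u.ravel(),v.ravel()];P=at_d("wrist",uv,d,s);ok=d.ravel()>0
near=ok&(np.hypot(P[:,0]-.586,P[:,1]+.24)<.05)
m=near&(P[:,2]>.1)&(P[:,2]<.11);print("handle",m.sum(),P[m].mean(0),cv2.minAreaRect((P[m][:,:2]*1000).astype(np.float32)))
E
```

```text
[ 0.58599498 -0.23710333  0.2262973 ] 85.48425459217412 [-7.20685516e-04  1.93939563e-03 -9.99997860e-01] [-0.00863797  0.46810574  0.46382953  1.58072262 -0.2249043   1.14731758
  1.99724635]
handle 809 [ 0.58433107 -0.24118797  0.10510852] ((584.6930541992188, -241.0381622314453), (39.85794448852539, 13.526239395141602), 85.2527084350586)
```

View pics/w1.png

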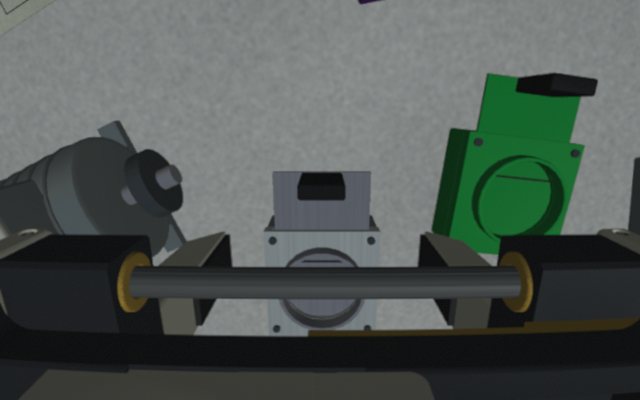

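The wrist view shows the handle top at (321,186), centred between the fingers, and the motor to the left at (150,185). I'll check the motor's clearance before descending.

```bash
python3 - <<'E'
from h import *
d=np.load("top.npy");v,u=np.mgrid[0:400,0:640];uv=np.c_[u.ravel(),v.ravel()];P=at_d("top",uv,d)
for y in(-.31,-.33,-.35,-.37,-.39,-.41):
  m=(P[:,1]<y)&(P[:,1]>y-.02)&(P[:,0]>.45)&(P[:,0]<.68);print(y,P[m][:,2].max(),P[m][P[m][:,2].argmax()])
E
```

```text
-0.31 0.007787941252000774 [ 0.67510575 -0.32177643  0.00778794]
-0.33 0.007262560541043461 [ 0.65727289 -0.34421835  0.00726256]
-0.35 0.09635112396735535 [ 0.56627767 -0.36455208  0.09635112]
-0.37 0.11837465786080914 [ 0.56328839 -0.38638467  0.11837466]
-0.39 0.14381743988233553 [ 0.59783791 -0.40678033  0.14381744]
-0.41 0.1922649085381285 [ 0.62579732 -0.42854693  0.19226491]
```

>>> carry_out:
  steps: [1, -0.01, -0.04, -0.3, 0, 1, -0.01, -0.04, -0.6, 0, 1, -0.01, -0.04, -0.9, 0, 1, -0.01, -0.04, -0.9, 0]

```text
clock: 3.55
position: [0.5825, -0.2406, 0.1333]
ee_rot: [-1.567, 0.067, -0.057]
force: [-0.2, 0.8, -0.5]
width: 1.005
```

>>> carry_out:
  steps: [1, 0, 0, -0.3, 0, 1, 0, 0, -0.6, 0, 1, 0, 0, -0.7, 0, 1, 0, 0, -0.7, 0, 1, 0, 0, -0.7, 0]

```text
clock: 4.05
position: [0.5857, -0.2441, 0.0685]
ee_rot: [-1.57, 0.062, -0.065]
force: [-1.1, 0.6, 1.2]
width: 1.0
```

>>> carry_out:
  steps: [0.6, 0, 0.02, -0.02, 0, 0.3, 0, 0.02, -0.02, 0, 0.3, 0, 0.02, -0.02, 0, 0.3, 0, 0.02, -0.02, 0, 0.3, 0, 0.02, -0.02, 0, 0.3, 0, 0.02, -0.02, 0, 0.3, 0, 0.02, -0.02, 0, 0.3, 0, 0.02, -0.02, 0]
  grip_force: 40

```text
clock: 4.85
position: [0.5849, -0.2398, 0.0646]
ee_rot: [-1.567, 0.063, -0.062]
force: [-0.7, 6.4, 4.6]
width: 0.431
```

>>> carry_out:
  steps: [0.3, -0.05, 0.01, 0, 0, 0.3, -0.1, 0.02, 0, 0, 0.3, -0.15, 0.02, 0, 0, 0.3, -0.2, 0.03, 0, 0, 0.3, -0.25, 0.03, 0, 0, 0.3, -0.3, 0.03, 0, 0, 0.3, -0.3, 0.03, 0, 0, 0.3, -0.3, 0.03, 0, 0]

```text
clock: 5.65
position: [0.5561, -0.2376, 0.0647]
ee_rot: [-1.568, 0.061, -0.064]
force: [4.4, 3.4, -1.7]
width: 0.433
```

```bash
python3 - <<'E'
from h import *
s=arm.observe();im,d=get_image("wrist");cv2.imwrite("pics/w2.png",im[:,:,::-1]);np.save("w2.npy",d)
im2,d2=get_image("side");cv2.imwrite("pics/s2.png",cv2.resize(im2[90:190,240:370,::-1],None,fx=6,fy=6,interpolation=cv2.INTER_CUBIC))
print(s["position"],s["force"],s["width"])
E
```

```text
[ 0.55611248 -0.23756318  0.06468654] [ 4.42382911  3.36091016 -1.67268111] 0.43269813190319734
```

View pics/w2.png

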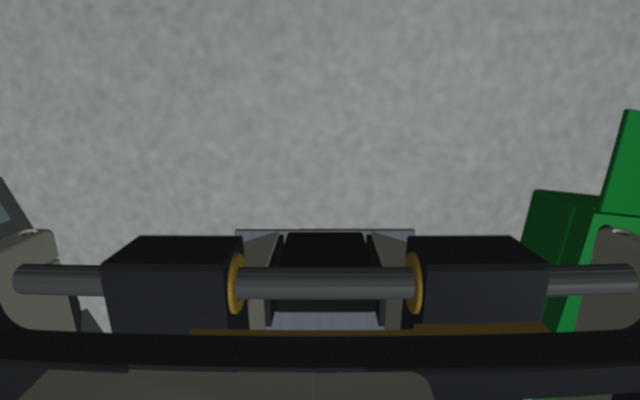

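View pics/s2.png

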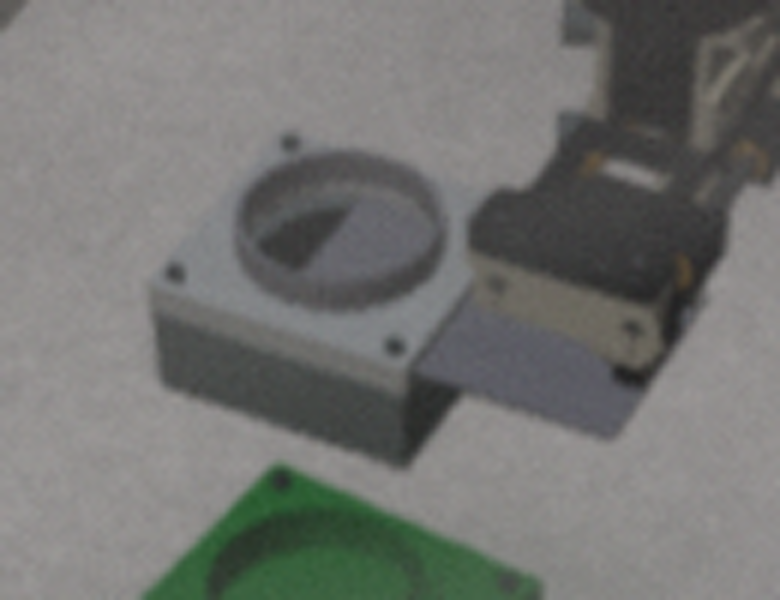

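The gate has followed the gripper: the side crop shows the blade out and the bore partly open. It's about 35 mm open, so I'll pull another 4 mm, release, rise and measure.

>>> carry_out:
  steps: [0.3, -0.02, 0, 0, 0, 0.3, -0.04, 0, 0, 0, 0.3, -0.04, 0, 0, 0, 0.3, -0.04, 0, 0, 0, 0.8, -0.04, 0, 0, 0, 0.8, -0.04, 0, 0, 0, 0.8, -0.04, 0, 0, 0, 0.8, -0.04, 0, 0, 0, 0.8, -0.04, 0, 0, 0]

```text
clock: 6.65
position: [0.5506, -0.2393, 0.0647]
ee_rot: [-1.57, 0.064, -0.064]
force: [-0.9, 0.1, -0.3]
width: 0.79
```

>>> carry_out:
  steps: [0.8, 0, 0, 0.3, 0, 0.8, 0, 0, 0.6, 0, 0.8, 0, 0, 0.9, 0, 0.8, 0, 0, 0.9, 0]

```text
clock: 7.05
position: [0.5528, -0.2405, 0.1588]
ee_rot: [-1.572, 0.059, -0.069]
force: [0.4, 0.5, -0.2]
width: 0.796
```

>>> carry_out:
  steps: [0.8, -0.1, 0, 0.3, 0, 0.8, -0.5, 0, 0.6, 0, 0.8, -0.9, 0, 0.7, 0, 0.8, -0.9, 0, 0.7, 0, 0.8, -0.9, 0, 0.7, 0]

```text
clock: 7.55
position: [0.4603, -0.239, 0.225]
ee_rot: [-1.569, 0.063, -0.065]
force: [-0.1, -0.5, -1.1]
width: 0.801
```

```bash
python3 - <<'E'
from h import *
ims=[]
for i in range(4):
  s=arm.observe();im,d=get_image("wrist");ims.append(im.astype(float))
np.save("w3.npy",d);np.save("w3s.npy",np.r_[s["position"],s["ee_rot"]])
w=np.mean(ims,0).astype(np.uint8);cv2.imwrite("pics/w3.png",w[:,:,::-1])
t,d=get_image("top");np.save("top3.npy",d);cv2.imwrite("pics/top3.png",t[:,:,::-1]);print(s["position"],s["clock"])
cv2.imwrite("pics/top3c.png",cv2.resize(t[95:200,385:465,::-1],None,fx=5,fy=5,interpolation=cv2.INTER_CUBIC))
E
```

```text
[ 0.46146917 -0.23868583  0.22414177] 7.7
```

View pics/w3.png

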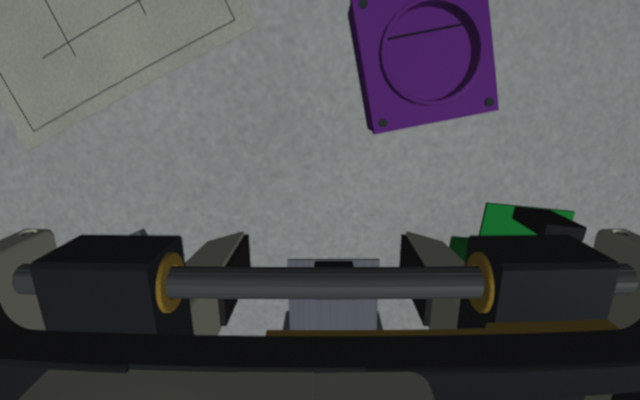

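The wrist camera looks from the robot's side, so the gate is now hidden behind the gripper. I'll move ahead, still at height, to see it.

>>> carry_out:
  steps: [0.8, 0.4, 0, 0, 0, 0.8, 0.8, 0, 0, 0, 0.8, 0.8, 0, 0, 0]

```text
clock: 8.1
position: [0.5459, -0.2372, 0.2233]
ee_rot: [-1.57, 0.059, -0.061]
force: [0.4, 0.2, -0.5]
width: 0.804
```

>>> carry_out:
  steps: [0.8, 0.4, 0, 0, 0, 0.8, 0.8, 0, 0, 0, 0.8, 0.8, 0, 0, 0, 0.8, 0.8, 0, 0, 0, 0.8, 0.8, 0, 0, 0]

```text
clock: 8.6
position: [0.6198, -0.2396, 0.2242]
ee_rot: [-1.57, 0.066, -0.063]
force: [-0.8, -0.5, -0.6]
width: 0.802
```

```bash
python3 - <<'E'
from h import *
ims=[]
for i in range(4):
  s=arm.observe();im,d=get_image("wrist");ims.append(im.astype(float))
np.save("w4s.npy",np.r_[s["position"],s["ee_rot"]]);np.save("w4.npy",d)
w=np.mean(ims,0).astype(np.uint8);cv2.imwrite("pics/w4.png",cv2.resize(w[110:260,240:400,::-1],None,fx=4,fy=4,interpolation=cv2.INTER_CUBIC));print(s["position"],s["clock"])
E
```

```text
[ 0.61991551 -0.2394894   0.22506618] 8.75
```

View pics/w4.png

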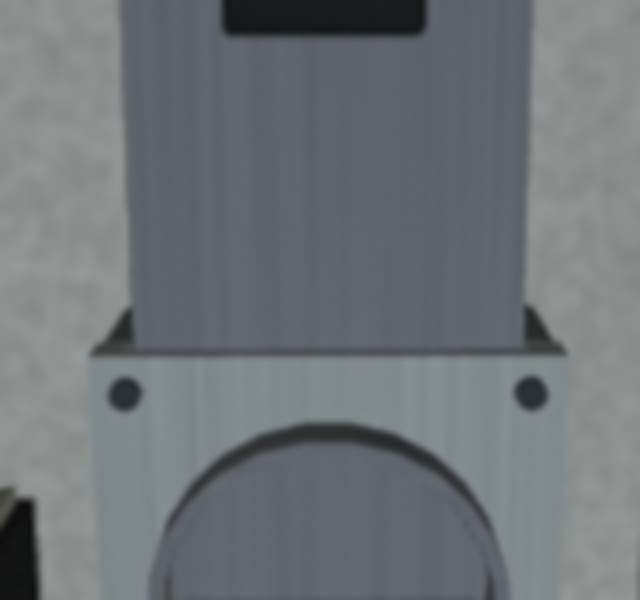

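View pics/top3c.png

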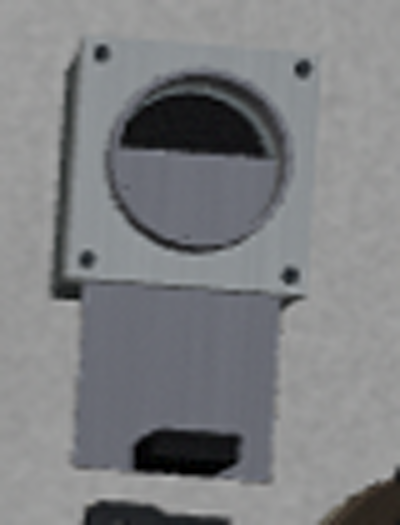

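The wrist crop shows the frame's front edge at y≈353 and the handle's frame-side edge at y≈35. The scribed line is not clearly separate, so it is at or just inside the face. The top crop shows the bore half open. I'll quantify both.

```bash
python3 - <<'E'
from h import *
a=np.load("w4s.npy");s=dict(position=a[:3],ee_rot=a[3:]);d=np.load("w4.npy")
print("cam",pose("wrist",s)[1])
u=np.array([.9967,-.081]);
f=lambda L:[(240+(x-1.5)/4,110+(y-1.5)/4) for x,y in L]
face=at_z("wrist",f([(120,354),(330,354),(540,354)]),.058,s);print("face",face[:,:2]@u)
for z in(.05,.105):print("handle edge at z",z,at_z("wrist",f([(240,35),(325,35),(410,35)]),z,s)[:,:2]@u)
scr=at_z("wrist",f([(125,394),(531,393)]),.058,s);print("screws",scr.round(4),scr[:,:2]@u)
v,uu=np.mgrid[0:240,260:380];uv=np.c_[uu.ravel(),v.ravel()];P=at_d("wrist",uv,d,s)
m=(P[:,2]>.101)&(P[:,2]<.11)&(abs(P[:,1]+.24)<.05)&(abs(P[:,0]-.55)<.03);Q=P[m];print("handle top",m.sum(),Q.mean(0),cv2.minAreaRect((Q[:,:2]*1000).astype(np.float32)),Q[:,:2].mean(0)@u)
# top image
g=lambda L:[(385+(x-2)/5,95+(y-2)/5) for x,y in L]
S=at_z("top",g([(102,53),(303,68),(87,259),(291,275)]),.058);c=S.mean(0)[:2]@u;print("centre",S.mean(0),c)
d=np.load("top3.npy");v,uu=np.mgrid[165:195,395:440];uv=np.c_[uu.ravel(),v.ravel()];P=at_d("top",uv,d)
m=(P[:,2]>.102)&(P[:,2]<.109)&(abs(P[:,0]-.55)<.015);Q=P[m];r=cv2.minAreaRect((Q[:,:2]*1000).astype(np.float32));print(m.sum(),r,"opening",c-107e-3-np.array(r[0])/1e3@u, c-.107-Q[:,:2].mean(0)@u)
B=at_z("top",g([(73,468),(272,485)]),.05);print("blade outer", B[:,:2]@u, "was",np.array([[.5817,-.192],[.5744,-.287]])@u)
L=at_z("top",g([(122,150),(268,158)]),.05);print("blade inner edge",L[:,:2]@u-c)
E
```

```text
cam [ 0.54966242 -0.23528928  0.38357242]
face [0.65436616 0.65442884 0.6544906 ]
handle edge at z 0.05 [0.57954344 0.57958576 0.57959479]
handle edge at z 0.105 [0.57745991 0.57749526 0.5775028 ]
screws [[ 0.6427 -0.295   0.058 ]
 [ 0.6505 -0.1967  0.058 ]] [0.66442951 0.66429718]
handle top 968 [ 0.55285997 -0.23845836  0.10521436] ((552.9417114257812, -238.45419311523438), (39.859256744384766, 13.739242553710938), 85.25792694091797) 0.5703506586672967
centre [ 0.69782022 -0.24980298  0.058     ] 0.7157514573300198
95 ((553.6341552734375, -237.40560913085938), (38.1585578918457, 14.170297622680664), 87.94258880615234) opening 0.03771444042938499 0.03749425169010223
blade outer [0.56366301 0.56324653] was [0.59533239 0.59575148]
blade inner edge [0.00589656 0.00767084]
```

Four estimates of the opening agree: wrist 36.9 mm, top 37.6 mm, and about 37.2 mm from both the blade shift and the handle shift. That leaves about 2.8 mm to go. The last pull lost about 2 mm to compliance, so I'll regrip and pull about 4.8 mm.

>>> carry_out:
  steps: [0.8, -0.4, 0, 0, 0, 0.8, -0.69, 0, 0, 0, 0.8, -0.69, 0, 0, 0, 0.8, -0.69, 0, -0.3, 0, 0.8, -0.69, 0, -0.6, 0, 0.8, -0.69, 0, -0.8, 0, 0.8, -0.69, 0, -0.8, 0]

```text
clock: 9.5
position: [0.5503, -0.2381, 0.1424]
ee_rot: [-1.568, 0.067, -0.061]
force: [0.5, -0.5, 0.4]
width: 0.799
```

>>> carry_out:
  steps: [0.8, 0, 0, -0.3, 0, 0.8, 0, 0, -0.6, 0, 0.8, 0, 0, -0.8, 0, 0.8, 0, 0, -0.8, 0, 0.8, 0, 0, -0.8, 0, 0.3, 0, 0, -0.8, 0, 0.3, 0, 0, -0.8, 0, 0.3, 0, 0, -0.8, 0, 0.3, 0, 0, -0.8, 0, 0.3, 0, 0, -0.8, 0, 0.3, 0, 0, -0.8, 0, 0.3, 0, 0, -0.8, 0]
  grip_force: 40

```text
clock: 10.7
position: [0.5521, -0.2372, 0.0651]
ee_rot: [-1.568, 0.063, -0.063]
force: [-1.3, 5.7, 6.7]
width: 0.435
```

>>> carry_out:
  steps: [0.3, -0.015, 0, 0, 0, 0.3, -0.03, 0, 0, 0, 0.3, -0.048, 0.004, 0, 0, 0.3, -0.048, 0.004, 0, 0, 0.3, -0.048, 0.004, 0, 0, 0.3, -0.048, 0.004, 0, 0, 0.8, -0.048, 0.004, 0, 0, 0.8, -0.048, 0.004, 0, 0, 0.8, -0.048, 0.004, 0, 0, 0.8, -0.048, 0.004, 0, 0]

```text
clock: 11.7
position: [0.5466, -0.239, 0.0647]
ee_rot: [-1.57, 0.064, -0.064]
force: [-0.4, 0.9, -0.1]
width: 0.734
```

>>> carry_out:
  steps: [0.8, 0, 0, 0.3, 0, 0.8, 0, 0, 0.6, 0, 0.8, 0, 0, 0.8, 0, 0.8, 0, 0, 0.8, 0]

```text
clock: 12.1
position: [0.5483, -0.2398, 0.1476]
ee_rot: [-1.571, 0.061, -0.068]
force: [-0.2, -1.0, -0.0]
width: 0.798
```

>>> carry_out:
  steps: [0.8, 0, 0, 0.4, 0, 0.8, 0.2, 0, 0.8, 0, 0.8, 0.5, 0, 0.8, 0, 0.8, 0.8, 0, 0.8, 0, 0.8, 0.8, 0, 0.8, 0, 0.8, 0.8, 0, 0.8, 0]

```text
clock: 12.7
position: [0.6264, -0.2386, 0.2232]
ee_rot: [-1.57, 0.065, -0.062]
force: [0.1, 0.0, -0.4]
width: 0.796
```

```bash
cat > m.py <<'E'
from h import *
import sys
n=sys.argv[1];ims=[];u=np.array([.9967,-.081]);ps=[]
for i in range(4):
  s=arm.observe();im,d=get_image("wrist");ims.append(im.astype(float));ps.append(np.r_[s["position"],s["ee_rot"]])
a=np.mean(ps,0);s=dict(position=a[:3],ee_rot=a[3:]);np.save(n+"s.npy",a)
w=np.mean(ims,0).astype(np.uint8);cv2.imwrite(f"pics/{n}.png",cv2.resize(w[100:260,240:400,::-1],None,fx=3.75,fy=3.75,interpolation=cv2.INTER_CUBIC))
v,uu=np.mgrid[0:240,260:380];P=at_d("wrist",np.c_[uu.ravel(),v.ravel()],d,s)
m=(P[:,2]>.101)&(P[:,2]<.11)&(abs(P[:,1]+.24)<.05)&(abs(P[:,0]-.55)<.03);Q=P[m];print(a[:3],"handle u",np.array(cv2.minAreaRect((Q[:,:2]*1000).astype(np.float32))[0])/1e3@u)
t,d=get_image("top");cv2.imwrite(f"pics/{n}t.png",t[:,:,::-1])
v,uu=np.mgrid[165:195,395:440];P=at_d("top",np.c_[uu.ravel(),v.ravel()],d)
m=(P[:,2]>.102)&(P[:,2]<.109)&(abs(P[:,0]-.55)<.015);r=cv2.minAreaRect((P[m][:,:2]*1000).astype(np.float32));print(r,"top opening",.71575-.107-np.array(r[0])/1e3@u,arm.observe()["clock"])
E
python3 m.py w5
```

```text
[ 0.62584976 -0.23899248  0.22374943] handle u 0.568137952078247
((553.0843505859375, -221.63755798339844), (7.674471378326416, 14.196070671081543), 65.0897216796875) top opening 0.039538185574340856 12.95
```

View pics/w5.png

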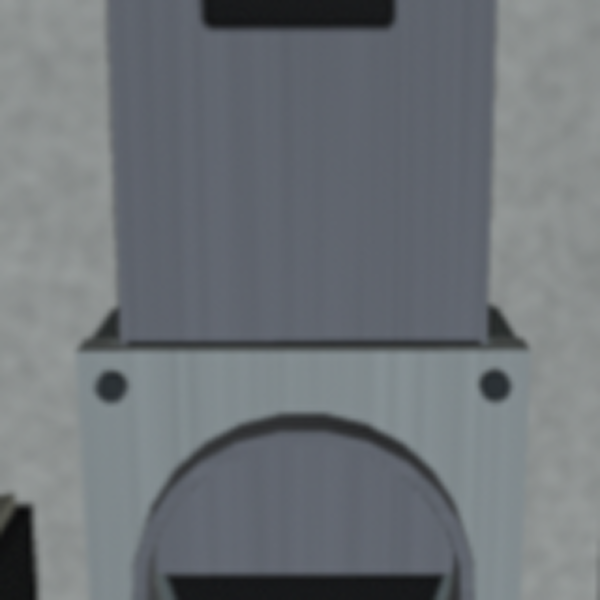

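The wrist crop shows the handle edge at y≈27 and the frame edge at y≈350, with a dark band at y 341–350 that could be the face, the line or both. I'll use intensity profiles to separate them.

```bash
python3 - <<'E'
from h import *
u=np.array([.9967,-.081])
def prof(path,sc,r0,c0,x0,x1):
    im=cv2.imread(path,0).astype(float); return im[:,x0:x1].mean(1)
p4=prof("pics/w4.png",4,110,240,290,360); p5=prof("pics/w5.png",3.75,100,240,270,340); w1=cv2.imread("pics/w1.png",0).astype(float)
print("w4 per px",p4[328:372:4].round()); print("w5",p5[np.arange(319,367,3.75).astype(int)].round()); print("w1",w1[222:240,312:332].mean(1).round())
def edge(p,a,b,sc,off):  # strongest gradient row (native)
    g=np.abs(np.gradient(p))[a:b]; i=np.arange(a,b); return off+((g**2*i).sum()/(g**2).sum()-(sc-1)/2)/sc
for n,p,sc,off,(a,b),(c,e) in (("w4",p4,4,110,(20,50),(352,364)),("w5",p5,3.75,100,(15,42),(346,358))):
    A=np.load(n+"s.npy");s=dict(position=A[:3],ee_rot=A[3:]);h=edge(p,a,b,sc,off);f=edge(p,c,e,sc,off)
    H=at_z("wrist",[(320,h)],.105,s)[0,:2]@u;F=at_z("wrist",[(320,f)],.058,s)[0,:2]@u;print(n,h,f,H,F,"opening",F-H-.04)
    print(" proj of face bottom z=.05 row: ", [ (r,(at_z("wrist",[(320,r)],.05,s)[0,:2]@u-F)*1e3) for r in np.arange(190,199,1.)])
t=cv2.imread("pics/w5t.png");cv2.imwrite("pics/w5tc.png",cv2.resize(t[95:200,385:465],None,fx=5,fy=5,interpolation=cv2.INTER_CUBIC))
im2,_=get_image("side");cv2.imwrite("pics/s5.png",cv2.resize(im2[100:175,255:360,::-1],None,fx=7,fy=7,interpolation=cv2.INTER_CUBIC))
E
```

```text
w4 per px [100. 100. 100. 100. 100.  89.  82. 106. 130. 135. 135.]
w5 [101. 101. 101. 101. 102.  95.  64.  56.  90. 120. 136. 136. 135.]
w1 [ 92.  92.  92.  92.  93.  92.  91.  81.  69.  89. 120. 127. 126. 126.
 126. 126. 126. 126.]
w4 118.4254540859697 198.67161171427674 0.5775328092870782 0.6549714152722559 opening 0.03743860598517771
 proj of face bottom z=.05 row:  [(np.float64(190.0), np.float64(-6.644187794296874)), (np.float64(191.0), np.float64(-5.63435762732778)), (np.float64(192.0), np.float64(-4.623000773045893)), (np.float64(193.0), np.float64(-3.610110738462513)), (np.float64(194.0), np.float64(-2.5956810020644205)), (np.float64(195.0), np.float64(-1.5797050135816226)), (np.float64(196.0), np.float64(-0.5621761937522063)), (np.float64(197.0), np.float64(0.4569120659131398)), (np.float64(198.0), np.float64(1.4775664033694902))]
w5 107.09542401539815 192.806528887649 0.5745639352086428 0.6543551448496949 opening 0.03979120964105213
 proj of face bottom z=.05 row:  [(np.float64(190.0), np.float64(-0.8212221460253133)), (np.float64(191.0), np.float64(0.184072791227341)), (np.float64(192.0), np.float64(1.1908755284222305)), (np.float64(193.0), np.float64(2.1991924748856473)), (np.float64(194.0), np.float64(3.209030067948926)), (np.float64(195.0), np.float64(4.2203947731767055)), (np.float64(196.0), np.float64(5.233293084597412)), (np.float64(197.0), np.float64(6.24773152493574)), (np.float64(198.0), np.float64(7.26371664584613))]
```

View pics/s5.png

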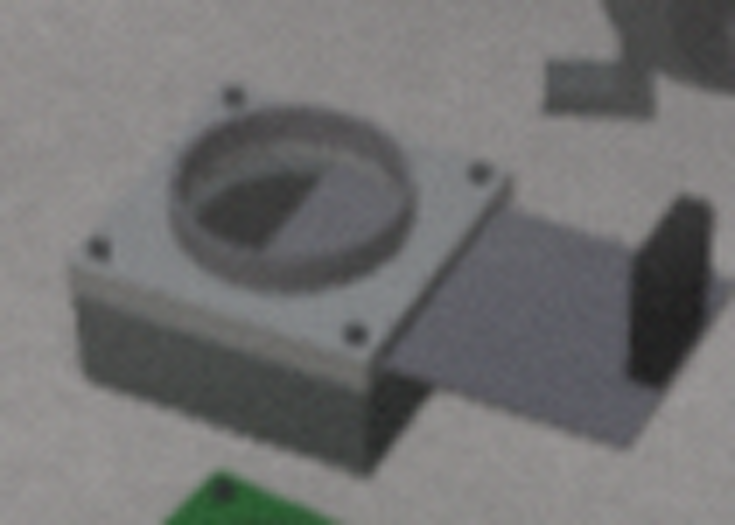

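The two views agree, with 39.8 mm from the wrist and 39.5 mm from the top. The band at the face is also clearly darker than before (56 against 82), consistent with the line now being level with it. The side view shows the handle free and the arm clear of it, so I'm handing in.

```bash
python3 -c "
from cell import arm
s=arm.observe();print(s['clock'],s['position'],s['force']);print(arm.sign_off())"
```

```text
13.0 [ 0.6262375  -0.23898736  0.22490584] [-0.27843145  0.08375608 -0.00816954]
the job is handed in; nothing more can be done
None
```

The wide port's gate now stands about 40 mm open and released, and I handed the job in at 13.0 s. I gripped the handle across its width and pulled twice. The first pull left the gate at about 37 mm, so I regripped and pulled it the rest of the way.

- **Opening:** my last checks gave 39.8 mm from the wrist camera and 39.5 mm from the top camera. The top figure is the weaker one, because few handle pixels were usable.
- **Scribed line:** the band at the frame's face grew clearly darker after the second pull. That fits the line being level with the face, but I could not see the line as a separate mark.
- **Clear of everything:** at hand-in the arm was about 12 cm above the handle, with no contact force beyond sensor noise.
- **Narrow port and look-alikes:** I did not touch the narrow gate or the green and purple look-alikes. I did not measure the narrow gate again at the end.

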